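# Close the double-lidded battery tin, then lift off its outer lid alone

### The job

Close the open battery tin with its nested pair of lids: carry both lids together by the inner lid's bar, lower them on until the inner lid is fully seated in the tin with the outer lid still over it, and let go of the bar; do not drop them. Then lift only the outer lid (the collar round the bar is its grip), level and at least 5 cm clear above the bar, with the inner lid left closed and undisturbed, and finish still holding the outer lid up there. Leave the tin where it stands and do not disturb the small things round it.

Things in the scene. Friction and masses are not known exactly. Their poses are not given: they have to be found in the camera images.
- tin: Open rectangular grey metal tin standing on the desk, loose, 0.9 kg, with two batteries lying in it. Outside 110 (its x) x 80 (its y) x 50 mm high, walls and floor 3 mm, mouth 104 x 74 mm. Origin: centre of its underside; z up.
- inner_lid: Inner lid under the outer one; the pair starts standing on its plug. Plug 100 (x) x 70 (y) mm, 12 mm deep, lowest 3 mm stepped in to 96 x 66 as lead-in; above it a flange 115 x 85 x 4 mm and the bar (see bar_top). Origin: centre of the plug's underside, flange top at z = 16 mm. Seated, flange on the tin's rim, origin is 38 mm above the tin's origin, axes parallel (either way round). 0.14 kg.
- bar_top (a point): Centre of the top of the upright steel bar in the middle of the inner lid, 59 mm above that lid's origin. The bar is 26 mm along the lid's x, 16 mm along its y, and stands up through the outer lid's slot; 24 mm of it show above the collar. Lifting by the bar carries both lids.
- outer_lid: Outer lid lying loose on the inner lid's flange (1.5 mm side play). Plate 123 (x) x 93 (y) x 3 mm, central slot 32 x 22 mm; skirt 12 mm down from the plate's underside, inside 118 x 88 mm, 4 mm play a side round the tin. Origin: centre of the plate's underside; nested it is 16 mm above the inner lid's origin. 0.12 kg.
- collar_top (a point): Centre of the collar's top, 19 mm above the outer lid's origin. Rectangular steel collar round the slot, outside 44 mm along the lid's x and 34 mm along its y, rising 16 mm above the plate; the bar stands 24 mm out of it with 3 mm play. Gripped across its y faces the outer lid lifts off alone.
- eraser: Bystander: block eraser in a sleeve, 22 x 42 x 13 mm, on the desk near its front edge. Origin: centre of its underside.
- staple_box: Bystander: small closed cardboard box, 30 x 52 x 21 mm, on the desk near its front edge. Origin: centre of its underside.
- washi_1: Bystander: roll of paper tape lying flat, 37 mm across, 15 mm high, behind the work. Origin: centre of its underside.
There are look-alikes about, which are no part of the job. Leave any yellow look-alike of the inner_lid alone.

How it is judged:
By the outcome, as a careful person would: the job done as asked, in the order asked, and still so for the second after the job is handed in, while the arm keeps its last pose, push and grip.
It also fails if it takes over 64 s, if anything falls off the work surface, if the arm or the gripper's body presses on something with over 40 N, if the wrist force passes 120 N, or if a joint passes its speed limit or range.

### The arm

A 7-joint arm with a two-finger parallel gripper is mounted at the origin on a cart in front of the work surface, level with it; the furniture and walls round the work are solid. World frame = base frame: x ahead of the robot, y to its left, z up, the work surface at z = 0. Lengths are in m, angles in rad, forces in N, time in s.
With the tool pointing down it reaches from about 0.425 to 0.95 m from the base axis. Payload 4.7 kg.
Tool frame: the origin (TCP) lies midway between the tips of the shut fingers; the grasp point (between the pads) lies 19 mm behind it; z points along the fingers, y is the line along which they close (so a half turn about z gives the same grasp; the last joint's range is limited). The gripper opens to 85 mm and grips with 20 to 120 N. Pads are 22 mm wide; open, the fingers measure 114 mm over their backs; the gripper's body (76 mm by 85 mm) begins 54 mm behind the grasp point. The pads swing forward as they close: fully open they stand 13 mm farther back than shut.
Start: joints at [1.197, 0.469, -0.049, 1.532, 0.024, 1.141, -0.082], TCP at [0.228, -0.635, 0.231] pointing down, gripper open.
Joint ranges: [-2.59, 2.59], [-0.33, 1.99], [-1.39, 1.29], [0.1, 2.45], [-1.04, 4.18], [0.21, 1.99], [-2.66, 2.66]. Speed limits (rad/s): [2.57, 2.57, 3.14, 3.14, 3.14, 3.14, 3.14].

### API

Orientations are given as a rotation vector (axis times angle).
In Python, from bench import env gives the robot as it stands.
- The arm moves only by the tool arm_command, never from a script. Its argument "commands" is a list of rows, each a list of 5 numbers: the shift along the tool's x, y, z in cm, then the turn about the tool's z in degrees, then the gripper command: -1 is shut, 1 is fully open, values between are in proportion. A call has 1 to 8 rows; each row is the pose to reach, as a shift and turn from the pose commanded when the call began, along the tool's axes at that moment; what a row does not reach only later rows make up. A row lasts 1/8 s, in which the tool goes at most 62.5 mm and 10.7 degrees, less where a joint would pass 70% of its speed; a pose out of reach is approached as far as the arm can. A call with a gripper value outside its range is refused whole. The fingers move at their own pace and stop on an object; the grip force is fixed at half the most. Time passes only in rows, so rows that repeat a pose let the fingers close. It gives the time, the measured TCP pose, the force, the opening and the grip force at its end, in the units of the state.
- env.state(): the state, without advancing time (a new reading comes with each control period).
- env.capture(name): name is "scene" or "side" or "wrist"; returns a dict with "color" (480x640x3 uint8, blue, green, red), "camera_matrix" (3x3 intrinsics, pixels), "dist" ([k1, k2, p1, p2, k3] as OpenCV has them; the pictures are not rectified), "R" (3x3) and "t" (3): a world point X has camera coordinates R X + t; the wrist camera has in their place "hand_eye" (4x4, takes a point from camera to tool coordinates, whose origin is the TCP and whose axes are the flange's). Camera axes: x right, y down, z forward; pixel columns grow to the right and rows downward; lengths in m; the calibration is good to about 2 mm. A picture is of the moment at which its call begins: read the wrist's pose just before it. There is no depth.
- env.finish_job(): hands the job in; it is judged then, once.
The state is a dict: "time": time; "qpos": joint angles; "joint_velocities": joint speeds; "tau": joint torques, N m; "eef_pos": TCP position; "tcp_rot": TCP orientation; "ft_force": force on the tool from outside, world axes, zero at the start; "moment": the same for the moment, N m; "finger_gap": opening from 0.0 (shut) to 1.0 (fully open); "finger_force": force on a finger pad.
Only numpy, scipy, OpenCV 4.12 (cv2) and the standard library are available. Lean on these libraries where they do the work, as an engineer would, in place of code of your own. Each camera call takes 0.05 s, during which the arm holds its last target. There are 200 camera calls.

## Working session

There is one attempt and no reset: what is moved stays moved. The work goes in short steps, Python scripts to look and compute and a tool call to move; the robot and the scene stay as the last step left them, time stands still between calls to the robot, and variables do not carry over. Pictures are saved under pics/ and viewed, at most 10 in all, crops included, and the job is handed in when it is done.

Besides the shell and the picture viewer there is one more tool, called after "Request:" as name([rows], argument=value, ...), one row to a line, values as JSON. arm_command: Moves the arm, as the interface text tells. Its arguments: {"type":"object","properties":{"commands":{"type":"array","items":{"type":"array","items":{"type":"number"}}}},"required":["commands"]}

```bash
ls; mkdir -p pics
python3 - <<'E'
from bench import env
import cv2,numpy as np
s=env.state();print({k:np.round(v,3) for k,v in s.items()})
for n in("scene","side"):
    c=env.capture(n);cv2.imwrite(f"pics/{n}0.png",c["color"]);print(n,c["camera_matrix"],c["dist"],c["R"],c["t"])
c=env.capture("wrist");print(c["hand_eye"],c["camera_matrix"])
E
```

```text
pics
{'time': np.float64(0.0), 'qpos': array([ 1.197,  0.469, -0.049,  1.534,  0.024,  1.141, -0.082]), 'joint_velocities': array([-0.   ,  0.   , -0.001, -0.001,  0.001, -0.001,  0.001]), 'tau': array([-0.0000e+00, -5.1031e+01, -4.7000e-02, -2.3770e+01,  1.1000e-02,
        8.0000e-03, -0.0000e+00]), 'eef_pos': array([ 0.228, -0.635,  0.23 ]), 'tcp_rot': array([-3.093e+00, -5.390e-01,  1.000e-03]), 'ft_force': array([ 0.07 , -0.541, -0.361]), 'moment': array([-0.015,  0.02 , -0.02 ]), 'finger_force': np.float64(0.0), 'finger_gap': np.float64(1.0)}
scene [[512.15453422   0.         316.52945316]
 [  0.         512.15453422 243.53269917]
 [  0.           0.           1.        ]] [0.04047635 0.         0.         0.         0.        ] [[-0.90971509 -0.41518822  0.00609889]
 [-0.17687892  0.37418553 -0.91032908]
 [ 0.37567579 -0.82921887 -0.41384026]] [0.46979958 0.16223355 0.72695579]
side [[473.08293026   0.         318.46331998]
 [  0.         473.08293026 238.46350469]
 [  0.           0.           1.        ]] [-0.11168591  0.          0.          0.          0.        ] [[ 0.99954452 -0.01380551 -0.02683575]
 [-0.03015208 -0.49414059 -0.86885898]
 [-0.0012656   0.86927239 -0.49433178]] [-0.52845946  0.04627705  0.92537535]
[[-1.15465468e-03 -9.65670796e-01 -2.59766396e-01  6.75684295e-02]
 [ 9.99999234e-01 -1.23088731e-03  1.30802636e-04 -2.22246207e-04]
 [-4.46055445e-04 -2.59766046e-01  9.65671478e-01 -1.41876276e-01]
 [ 0.00000000e+00  0.00000000e+00  0.00000000e+00  1.00000000e+00]] [[330.82082845   0.         323.1035077 ]
 [  0.         330.82082845 239.71750516]
 [  0.           0.           1.        ]]
```

View pics/scene0.png

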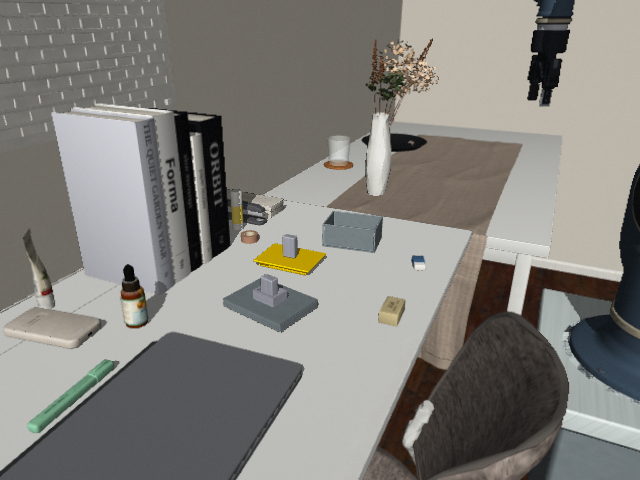

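View pics/side0.png

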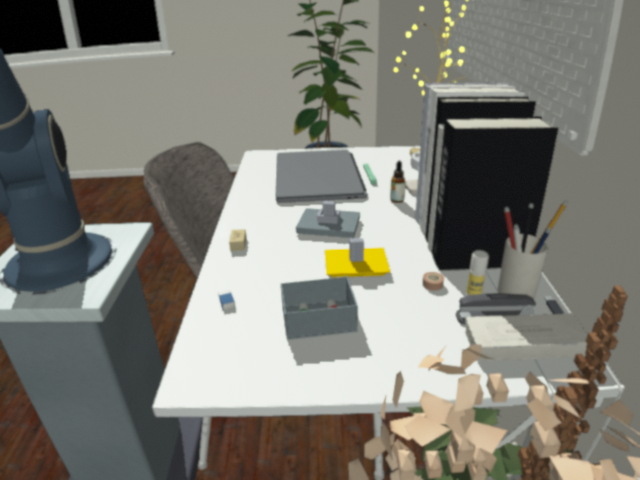

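The scene view shows the lid pair (bar top near 268,277), the yellow look-alike (290,258), and the tin (352,231). In the side view they are at (329,204), (357,262) and (318,305), so the yellow lid lies between the pair and the tin.

```bash
cat > h.py <<'E'
import numpy as np,cv2
from bench import env
from scipy.spatial.transform import Rotation as Ro
def cam(n):
    s=env.state();c=env.capture(n)
    if n=="wrist":
        T=np.eye(4);T[:3,:3]=Ro.from_rotvec(s["tcp_rot"]).as_matrix();T[:3,3]=s["eef_pos"]
        W=T@c["hand_eye"];c["R"]=W[:3,:3].T;c["t"]=-W[:3,:3].T@W[:3,3]
    return c
def rays(c,px):
    p=cv2.undistortPoints(np.float64(px).reshape(-1,1,2),c["camera_matrix"],c["dist"])[:,0]
    d=np.c_[p,np.ones(len(p))]@c["R"];return -c["R"].T@c["t"],d/np.linalg.norm(d,axis=1)[:,None]
def plane(c,px,z):
    o,d=rays(c,px);return o+d*((z-o[2])/d[:,2])[:,None]
def tri(c1,p1,c2,p2):
    A=np.zeros((3,3));b=np.zeros(3)
    for c,p in((c1,p1),(c2,p2)):
        o,d=rays(c,[p]);M=np.eye(3)-np.outer(d[0],d[0]);A+=M;b+=M@o
    return np.linalg.solve(A,b)
def proj(c,X):
    return cv2.projectPoints(np.float64(X).reshape(-1,1,3),cv2.Rodrigues(c["R"])[0],c["t"],c["camera_matrix"],c["dist"])[0][:,0]
E
python3 - <<'E'
from h import *
a=cam("scene");b=cam("side")
print("bar",tri(a,(268,278),b,(329,204)))
print("yel",tri(a,(290,237),b,(357,240)))
print("rim scene",plane(a,[(331,212),(382,217),(378,236),(322,234)],.05).round(3))
print("rim side",plane(b,[(282,283),(349,279),(356,306),(286,309)],.05).round(3))
print("lid plate scene",plane(a,[(223,301),(280,327),(318,300),(262,280)],.019).round(3))
print("erasers",plane(b,[(227,300),(238,240),(433,282)],.01).round(3))
s=env.state();print(Ro.from_rotvec(s["tcp_rot"]).as_matrix().round(3))
E
```

```text
bar [0.55328485 0.10877925 0.05504004]
yel [ 0.59713525 -0.05024776  0.05645019]
rim scene [[ 0.582 -0.219  0.05 ]
 [ 0.473 -0.238  0.05 ]
 [ 0.449 -0.138  0.05 ]
 [ 0.551 -0.101  0.05 ]]
rim side [[ 0.469 -0.167  0.05 ]
 [ 0.577 -0.161  0.05 ]
 [ 0.582 -0.232  0.05 ]
 [ 0.479 -0.234  0.05 ]]
lid plate scene [[0.614 0.15  0.019]
 [0.495 0.177 0.019]
 [0.476 0.082 0.019]
 [0.592 0.062 0.019]]
erasers [[ 0.374 -0.155  0.01 ]
 [ 0.366  0.047  0.01 ]
 [ 0.726 -0.121  0.01 ]]
[[ 0.941  0.338 -0.   ]
 [ 0.338 -0.941  0.001]
 [-0.    -0.001 -1.   ]]
```

Request:
arm_command([
  [5,-3.6,0.5,2,1],
  [10,-7.2,1,4,1],
  [16,-11.5,1.5,6,1],
  [21,-15,2,8,1],
  [26,-18.6,2.5,10,1],
  [32,-23,3,12,1],
  [37,-26.6,3,14,1],
  [42.9,-30.8,3,15,1],
])

```text
time: 1.25
eef_pos: [0.5113, -0.2239, 0.2015]
tcp_rot: [3.139, 0.129, 0.0]
ft_force: [0.0, -0.4, -0.6]
finger_gap: 1.0
finger_force: 0.0
```

Request:
arm_command([
  [0,0,0,0,1],
  [0,0,0,0,1],
  [0,0,0,0,1],
])

```text
time: 1.62
eef_pos: [0.5094, -0.2275, 0.2013]
tcp_rot: [3.138, 0.125, -0.001]
ft_force: [-0.4, -0.2, 0.2]
finger_gap: 1.003
finger_force: 0.0
```

Run:
```python
from h import *
import pickle
c=cam("wrist");pickle.dump(c,open("tin.pkl","wb"));cv2.imwrite("pics/tin.png",c["color"]);s=env.state();print(s["eef_pos"],Ro.from_rotvec(s["tcp_rot"]).as_matrix().round(3),s["joint_velocities"].round(3))
```

```text
[ 0.50941401 -0.22740964  0.20138227] [[ 0.997  0.08  -0.   ]
 [ 0.08  -0.997 -0.001]
 [-0.     0.001 -1.   ]] [-0.001 -0.    -0.006 -0.001 -0.002 -0.001  0.   ]
```

View pics/tin.png

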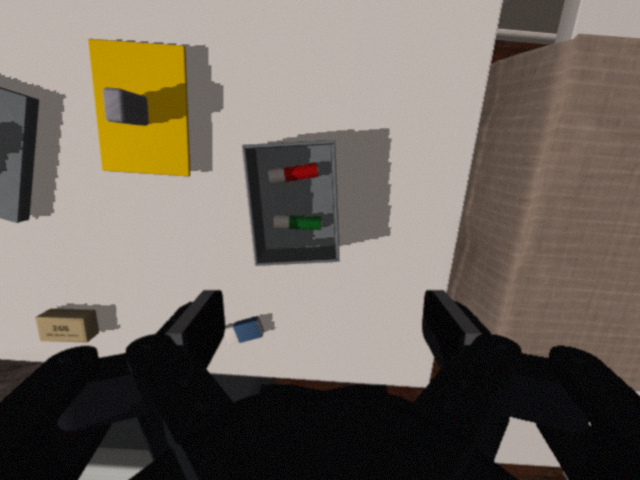

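The wrist view shows the tin's rim with corners at about (243,146), (334,142), (338,261) and (256,266).

Run:
```python
from h import *
import pickle
c=pickle.load(open("tin.pkl","rb"));im=c["color"].astype(int)
P=plane(c,[(243,146),(334,142),(338,261),(256,266)],.05);print(P.round(4),P.mean(0))
for i in range(4):
    e=P[(i+1)%4]-P[i];print(np.linalg.norm(e),np.degrees(np.arctan2(e[1],e[0])))
print(im[200,238:270].tolist());print(im[200,325:345].tolist());print(im[136:152,290].tolist());print(im[252:272,290].tolist())
cv2.imwrite("pics/tinc.png",cv2.resize(c["color"][130:280,225:355],None,fx=4,fy=4,interpolation=0))
```

```text
[[ 0.575  -0.1532  0.05  ]
 [ 0.5843 -0.2303  0.05  ]
 [ 0.4784 -0.2433  0.05  ]
 [ 0.4675 -0.167   0.05  ]] [ 0.52628939 -0.19844387  0.05      ]
0.07761590488554972 -83.07678800828133
0.10672360638388642 -172.99842644505026
0.07699885818947587 98.17150161726919
0.10840374525995317 7.336155117742949
[[170, 178, 187], [174, 179, 189], [173, 179, 190], [171, 177, 189], [172, 178, 188], [176, 180, 190], [170, 177, 186], [172, 178, 188], [169, 174, 184], [151, 156, 162], [123, 123, 124], [89, 91, 88], [59, 59, 58], [34, 34, 34], [32, 30, 29], [24, 24, 24], [29, 30, 30], [31, 31, 28], [28, 29, 29], [28, 26, 30], [25, 25, 27], [26, 25, 24], [33, 35, 31], [47, 46, 47], [53, 51, 51], [53, 52, 52], [54, 53, 53], [54, 53, 52], [50, 50, 50], [55, 52, 53], [60, 59, 58], [51, 52, 50]]
[[92, 92, 90], [90, 89, 88], [95, 91, 91], [97, 93, 93], [92, 90, 89], [94, 93, 92], [93, 93, 91], [90, 88, 88], [85, 82, 81], [88, 87, 87], [91, 93, 87], [83, 82, 81], [80, 80, 83], [95, 99, 102], [95, 98, 105], [94, 100, 107], [93, 97, 105], [95, 98, 106], [98, 104, 109], [97, 100, 108]]
[[162, 168, 176], [123, 131, 137], [104, 108, 116], [96, 101, 107], [93, 96, 102], [94, 98, 105], [84, 88, 88], [88, 91, 88], [87, 84, 84], [69, 69, 67], [49, 48, 47], [51, 51, 53], [54, 52, 50], [49, 49, 50], [56, 54, 53], [51, 53, 50]]
[[36, 33, 34], [35, 35, 34], [35, 35, 35], [32, 34, 30], [31, 32, 32], [32, 32, 33], [33, 36, 31], [31, 31, 31], [39, 39, 41], [53, 54, 52], [76, 78, 77], [106, 107, 108], [138, 144, 150], [162, 168, 176], [174, 179, 189], [170, 178, 185], [173, 179, 188], [172, 180, 187], [170, 179, 187], [168, 177, 186]]
```

View pics/tinc.png

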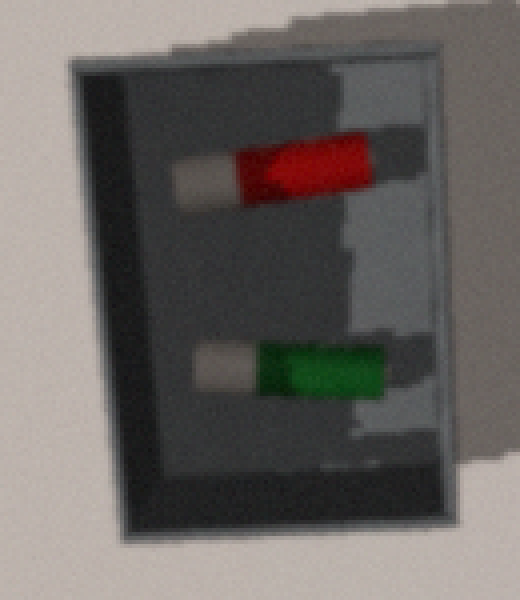

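The crop shows the outer rim corners clearly. I'll take a second, closer and centred look at the tin.

Request:
arm_command([
  [0.5,-1.5,1.5,-1,1],
  [0.9,-2.8,3,-2.5,1],
  [0.9,-2.8,3,-2.5,1],
  [0.9,-2.8,3,-2.5,1],
  [0.9,-2.8,3,-2.5,1],
])

```text
time: 2.3
eef_pos: [0.5173, -0.1974, 0.1718]
tcp_rot: [3.135, 0.198, 0.001]
ft_force: [0.0, 0.3, -0.0]
finger_gap: 1.001
finger_force: 0.0
```

Run:
```python
from h import *
import pickle
c=pickle.load(open("tin.pkl","rb"))
def rep(P):
    print(P.round(4).tolist(),P.mean(0).round(4))
    print([(round(np.linalg.norm(e),4),round(np.degrees(np.arctan2(e[1],e[0])),1)) for e in np.roll(P,-1,0)-P])
rep(plane(c,[(242.6,144.6),(334.9,140),(339,260.6),(255.7,265)],.05))
c=cam("wrist");pickle.dump(c,open("tin2.pkl","wb"));print(env.state()["eef_pos"])
P=plane(pickle.load(open("tin.pkl","rb")),[(242.6,144.6),(334.9,140),(339,260.6),(255.7,265)],.05)
q=proj(c,P);print(q);x0,y0=(q.min(0)-12).astype(int);x1,y1=(q.max(0)+12).astype(int);print(x0,y0)
cv2.imwrite("pics/tin2.png",cv2.resize(c["color"][y0:y1,x0:x1],None,fx=3,fy=3,interpolation=0))
```

```text
[[0.5761, -0.1528, 0.05], [0.586, -0.2309, 0.05], [0.4789, -0.2442, 0.05], [0.4684, -0.1667, 0.05]] [ 0.5273 -0.1987  0.05  ]
[(np.float64(0.0787), np.float64(-82.8)), (np.float64(0.108), np.float64(-172.9)), (np.float64(0.0781), np.float64(97.7)), (np.float64(0.1086), np.float64(7.4))]
[ 0.51728327 -0.19747017  0.17187322]
[[275.98304264 155.67494481]
 [377.77680961 155.49990363]
 [372.20822885 285.44893752]
 [281.10844122 286.25949734]]
263 143
```

View pics/tin2.png

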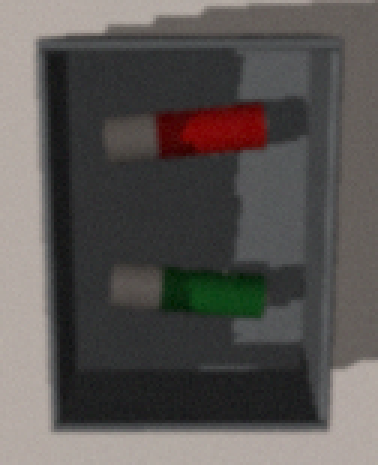

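Second tin view: outer rim corners at full-image pixels (275,155.3), (377.3,155.2), (372,286.3) and (280.3,286.3). Next I'll look over the lids.

Request:
arm_command([
  [1,-5,0,4,1],
  [2,-10,0,8,1],
  [3.2,-15,0,12,1],
  [4.3,-20,0,16,1],
  [5.4,-25,0,20,1],
  [6.4,-30,0,20,1],
  [6.4,-30,0,20,1],
  [6.4,-30,0,20,1],
])

```text
time: 3.35
eef_pos: [0.5428, 0.1079, 0.1715]
tcp_rot: [3.121, -0.35, 0.001]
ft_force: [0.6, 0.1, -0.0]
finger_gap: 0.997
finger_force: 0.0
```

```bash
cat >> h.py <<'E'
def rep(P):
    print(P.round(4).tolist(),P.mean(0).round(4))
    print([(round(float(np.linalg.norm(e)),4),round(float(np.degrees(np.arctan2(e[1],e[0]))),1)) for e in np.roll(P,-1,0)-P])
E
python3 - <<'E'
from h import *
import pickle
c=pickle.load(open("tin2.pkl","rb"))
rep(plane(c,[(275,155.3),(377.3,155.2),(372,286.3),(280.3,286.3)],.05))
c=cam("wrist");pickle.dump(c,open("lid.pkl","wb"));s=env.state();print(s["eef_pos"],s["tcp_rot"])
print(proj(c,[.553,.109,.055]))
cv2.imwrite("pics/lid.png",cv2.resize(c["color"][100:320,210:450],None,fx=2.5,fy=2.5,interpolation=0))
E
```

```text
[[0.5763, -0.1521, 0.05], [0.5862, -0.2305, 0.05], [0.4781, -0.2441, 0.05], [0.4683, -0.1661, 0.05]] [ 0.5272 -0.1982  0.05  ]
[(0.079, -82.8), (0.109, -172.8), (0.0787, 97.1), (0.1089, 7.4)]
[0.54288368 0.10703526 0.17146952] [ 3.12073998e+00 -3.52051833e-01  4.59098062e-04]
[[320.28320447 225.3387283 ]]
```

View pics/lid.png

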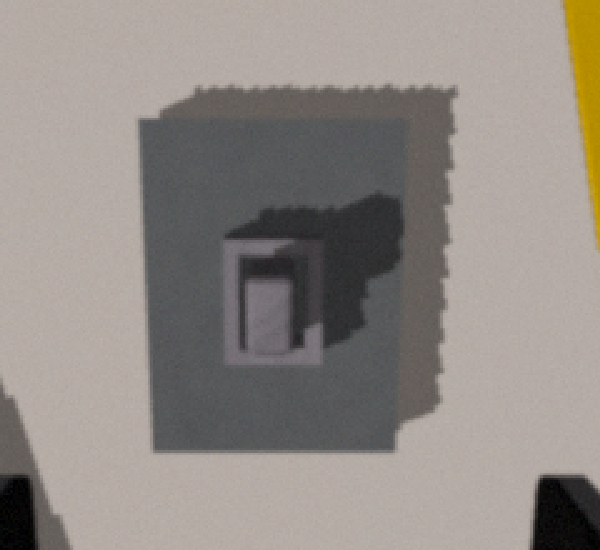

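The lid pair in the crop (×2.5, offset 210,100): plate corners at (139,119), (408,119), (396,452) and (153,452). The collar top spans (224–323, 239–366) and the bar top (246–291, 278–354).

Run:
```python
from h import *
import pickle
c=pickle.load(open("lid.pkl","rb"))
f=lambda L:np.array(L)/2.5-.3+[210,100]
print("plate");rep(plane(c,f([(138.5,119),(408,119),(396.5,452.5),(153.5,452.5)]),.019))
print("collar");rep(plane(c,f([(224,239),(323,239),(323,366),(225,366)]),.035))
print("bar");rep(plane(c,f([(246,278),(291,278),(292,354),(246,354)]),.059))
s=env.state();R=Ro.from_rotvec(s["tcp_rot"]).as_matrix();print(R.round(3))
```

```text
plate
[[0.6225, 0.1418, 0.019], [0.6019, 0.0517, 0.019], [0.4824, 0.0786, 0.019], [0.5031, 0.1689, 0.019]] [0.5525 0.1103 0.019 ]
[(0.0924, -102.8), (0.1225, 167.3), (0.0927, 77.1), (0.1225, -12.8)]
collar
[[0.5778, 0.1216, 0.035], [0.5704, 0.0891, 0.035], [0.5269, 0.0984, 0.035], [0.5346, 0.1319, 0.035]] [0.5524 0.1102 0.035 ]
[(0.0333, -102.8), (0.0445, 167.9), (0.0343, 77.1), (0.0445, -13.5)]
bar
[[0.5672, 0.1154, 0.059], [0.5641, 0.1018, 0.059], [0.5401, 0.1069, 0.059], [0.5433, 0.1212, 0.059]] [0.5537 0.1113 0.059 ]
[(0.014, -102.8), (0.0245, 168.0), (0.0147, 77.1), (0.0245, -13.5)]
[[ 0.975 -0.223  0.   ]
 [-0.223 -0.975 -0.001]
 [ 0.     0.001 -1.   ]]
```

Request:
arm_command([
  [0.95,-0.6,2,0,1],
  [0.95,-0.6,5,0,1],
  [0.95,-0.6,8,0,1],
  [0.95,-0.6,10.5,0,1],
  [0.95,-0.6,12.5,0,1],
  [0.95,-0.6,13.3,0,1],
  [0.95,-0.6,13.3,0,1],
  [0.95,-0.6,13.3,0,1],
])

```text
time: 4.4
eef_pos: [0.554, 0.1123, 0.0393]
tcp_rot: [-3.122, 0.35, -0.003]
ft_force: [-0.3, -0.0, -0.3]
finger_gap: 0.997
finger_force: 0.0
```

Run:
```python
from h import *
s=env.state();R=Ro.from_rotvec(s["tcp_rot"]).as_matrix();print(s["eef_pos"],R.round(3))
d=np.array([.5535,.1111,.037])-s["eef_pos"];print(R.T@d*100,s["ft_force"])
```

```text
[0.55403812 0.1122655  0.03934271] [[ 0.975 -0.221  0.002]
 [-0.221 -0.975  0.   ]
 [ 0.002 -0.001 -1.   ]]
[-0.02707502  0.12570407  0.23415338] [-0.340858   -0.03711287 -0.2712564 ]
```

Request:
arm_command([
  [0,0.1,0.2,0,0.3],
  [0,0.1,0.2,0,0],
  [0,0.1,0.2,0,-0.4],
  [0,0.1,0.2,0,-1],
  [0,0.1,0.2,0,-1],
  [0,0.1,0.2,0,-1],
  [0,0.1,0.2,0,-1],
  [0,0.1,0.2,0,-1],
])

```text
time: 5.4
eef_pos: [0.5532, 0.1115, 0.0366]
tcp_rot: [3.122, -0.349, 0.001]
ft_force: [-0.8, -0.5, 4.0]
finger_gap: 0.173
finger_force: 59.4
```

Run:
```python
from h import *
s=env.state();R=Ro.from_rotvec(s["tcp_rot"]).as_matrix();print(s["eef_pos"],R.round(3),s["finger_gap"],s["finger_force"],s["ft_force"],s["moment"])
```

```text
[0.55321133 0.11153632 0.03663601] [[ 0.975 -0.221  0.   ]
 [-0.221 -0.975 -0.   ]
 [ 0.    -0.    -1.   ]] 0.1727858414421928 59.38518583774567 [-0.83750961 -0.45914669  4.02916032] [-0.10856234  0.11026673 -0.03267103]
```

Request:
arm_command([
  [0,0,-0.5,0,-1],
  [0,0,-2,0,-1],
  [0,0,-4,0,-1],
  [0,0,-7,0,-1],
  [0,0,-10,0,-1],
  [0,0,-12,0,-1],
  [0,0,-12,0,-1],
  [0,0,-12,0,-1],
])

```text
time: 6.4
eef_pos: [0.5523, 0.1113, 0.1558]
tcp_rot: [3.122, -0.348, -0.002]
ft_force: [0.2, -0.0, -2.4]
finger_gap: 0.178
finger_force: 58.6
```

Run:
```python
from h import *
import pickle
c=cam("wrist");s=env.state();pickle.dump((c,s),open("held.pkl","wb"));print(s["eef_pos"],s["finger_gap"],s["ft_force"],s["moment"])
b=cam("side")
w=c["color"][60:480,110:530];v=cv2.resize(b["color"][80:330,230:440],None,fx=1.68,fy=1.68)
cv2.imwrite("pics/held.png",np.hstack([w,v[:420]]))
```

```text
[0.55211616 0.11127568 0.15538369] 0.1711557480806118 [ 0.46900476 -0.15745722 -1.92179569] [0.02109116 0.01827776 0.02615858]
```

View pics/held.png

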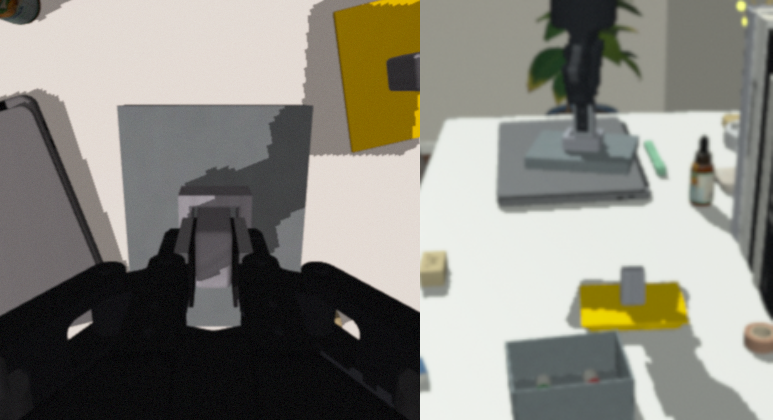

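Both lids are held and level in the wrist crop. The plate's front corners are at full-image pixels (228,165) and (423,165), and the bar top lies between the fingers, about rows 267–346.

Run:
```python
from h import *
import pickle
c,s=pickle.load(open("held.pkl","rb"));R=Ro.from_rotvec(s["tcp_rot"]).as_matrix();z=s["eef_pos"][2]
def tool(px,zz): return ((plane(c,px,zz)-s["eef_pos"])@R*1000).round(1)
print("plate front corners",tool([(228,165),(423,165)],z-.0176))
print("collar front",tool([(288,254),(361,254)],z-.0016))
g=c["color"][:,:,1].astype(int);print("col profile",list(zip(range(240,360),g[240:360,322:330].mean(1).astype(int))))
```

```text
plate front corners [[ 60.9 -46.   17.4]
 [ 60.8  45.9  17.5]]
collar front [[ 21.9 -17.2   1.5]
 [ 21.9  16.1   1.6]]
col profile [(240, np.int64(66)), (241, np.int64(65)), (242, np.int64(67)), (243, np.int64(66)), (244, np.int64(66)), (245, np.int64(63)), (246, np.int64(56)), (247, np.int64(54)), (248, np.int64(54)), (249, np.int64(54)), (250, np.int64(53)), (251, np.int64(52)), (252, np.int64(53)), (253, np.int64(53)), (254, np.int64(59)), (255, np.int64(78)), (256, np.int64(97)), (257, np.int64(106)), (258, np.int64(103)), (259, np.int64(93)), (260, np.int64(86)), (261, np.int64(84)), (262, np.int64(84)), (263, np.int64(84)), (264, np.int64(84)), (265, np.int64(79)), (266, np.int64(73)), (267, np.int64(62)), (268, np.int64(56)), (269, np.int64(53)), (270, np.int64(53)), (271, np.int64(52)), (272, np.int64(53)), (273, np.int64(52)), (274, np.int64(53)), (275, np.int64(53)), (276, np.int64(53)), (277, np.int64(54)), (278, np.int64(54)), (279, np.int64(53)), (280, np.int64(54)), (281, np.int64(55)), (282, np.int64(54)), (283, np.int64(54)), (284, np.int64(54)), (285, np.int64(53)), 
[... 878 characters left out ...]
)), (328, np.int64(83)), (329, np.int64(84)), (330, np.int64(85)), (331, np.int64(83)), (332, np.int64(81)), (333, np.int64(81)), (334, np.int64(86)), (335, np.int64(103)), (336, np.int64(121)), (337, np.int64(134)), (338, np.int64(139)), (339, np.int64(140)), (340, np.int64(142)), (341, np.int64(142)), (342, np.int64(142)), (343, np.int64(144)), (344, np.int64(145)), (345, np.int64(143)), (346, np.int64(139)), (347, np.int64(134)), (348, np.int64(124)), (349, np.int64(119)), (350, np.int64(119)), (351, np.int64(119)), (352, np.int64(120)), (353, np.int64(120)), (354, np.int64(120)), (355, np.int64(120)), (356, np.int64(118)), (357, np.int64(119)), (358, np.int64(118)), (359, np.int64(119))]
```

Request:
arm_command([
  [0.3,2,-0.5,-1,-1],
  [0.7,5,-1,-3,-1],
  [1.3,9,-1,-6,-1],
  [1.9,13,-1,-9,-1],
  [2.5,17.5,-1,-12,-1],
  [3.2,22,-1,-15,-1],
  [3.8,26.5,-1,-17.5,-1],
  [4.2,29.3,-1,-19.2,-1],
])

```text
time: 7.5
eef_pos: [0.5282, -0.1862, 0.1653]
tcp_rot: [3.137, 0.174, -0.003]
ft_force: [0.9, -0.1, -2.0]
finger_gap: 0.172
finger_force: 58.8
```

```bash
cat > go.py <<'E'
from h import *
import sys
T=np.array(eval(sys.argv[1]));yaw=float(sys.argv[2])
s=env.state();R=Ro.from_rotvec(s["tcp_rot"]).as_matrix()
print("pos",s["eef_pos"].round(4),"tilt",R[:2,2].round(4),"move cm",(R.T@(T-s["eef_pos"])*100).round(2),"turn",round(np.degrees(np.arctan2(R[1,0],R[0,0]))-yaw,2),"gap",s["finger_gap"].round(3),"F",s["ft_force"].round(1))
E
python3 go.py "[.5272,-.1982,.155]" 7.2
python3 - <<'E'
from h import *
import pickle
c,s=pickle.load(open("held.pkl","rb"));R=Ro.from_rotvec(s["tcp_rot"]).as_matrix();z=s["eef_pos"][2]
print(((plane(c,[(324,292),(324,334),(324,347.5)],z+.0224)-s["eef_pos"])@R*1000).round(1))
E
```

```text
[[ 13.9  -0.8 -22.4]
 [ -4.6  -0.8 -22.4]
 [-10.8  -0.8 -22.4]]Traceback (most recent call last):
  File "go.py", line 5, in <module>
    print("pos",s["eef_pos"].round(4),"tilt",R[:2,2].round(4),"move cm",(R.T@(T-s["eef_pos"])*100).round(2),"turn",round(np.degrees(np.arctan2(R[1,0],R[0,0]))-yaw,2),"gap",s["finger_gap"].round(3),"F",s["ft_force"].round(1))
                                                                                                                                                                            ^^^^^^^^^^^^^^^^^^^^^
AttributeError: 'float' object has no attribute 'round'
```

```bash
sed -i 's/s\["finger_gap"\].round(3)/round(float(s["finger_gap"]),3)/' go.py; python3 go.py "[.5264,-.1983,.120]" 7.2
```

```text
pos [ 0.5282 -0.1862  0.1653] tilt [-0.0021 -0.0002] move cm [-0.3   1.18  4.53] turn -0.85 gap 0.172 F [ 0.9 -0.1 -2. ]
```

Request:
arm_command([
  [-0.1,0.5,1,-0.4,-1],
  [-0.3,1.1,2.5,-0.8,-1],
  [-0.3,1.1,4,-0.8,-1],
  [-0.3,1.1,5.5,-0.8,-1],
  [-0.3,1.1,6.8,-0.8,-1],
  [-0.3,1.1,6.8,-0.8,-1],
  [-0.3,1.1,6.8,-0.8,-1],
])

```text
time: 8.38
eef_pos: [0.5281, -0.1947, 0.0988]
tcp_rot: [3.135, 0.199, 0.001]
ft_force: [0.0, -0.6, -2.2]
finger_gap: 0.175
finger_force: 58.8
```

```bash
python3 go.py "[.5264,-.1983,.0746]" 7.2
python3 - <<'E'
from h import *
a=cam("scene");b=cam("side")
cv2.imwrite("pics/pre.png",np.hstack([cv2.resize(a["color"][170:270,300:410],None,fx=3.6,fy=3.6),cv2.resize(b["color"][240:340,270:370],None,fx=3.6,fy=3.6)]))
E
```

```text
pos [ 0.5281 -0.1947  0.0988] tilt [ 0.0009 -0.0002] move cm [-0.22  0.33  2.42] turn 0.07 gap 0.175 F [ 0.  -0.6 -2.2]
```

View pics/pre.png

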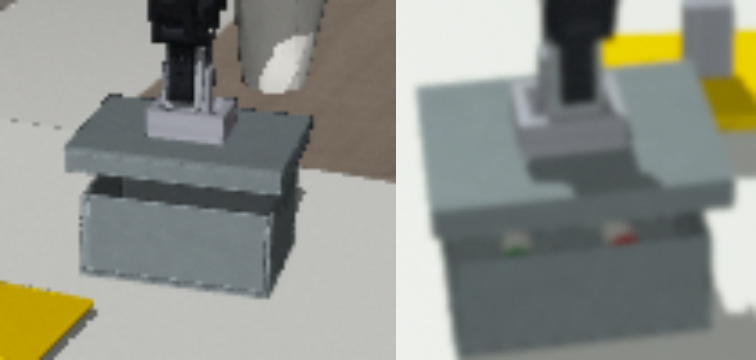

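The pair hangs level just above the tin, with both batteries still visible under it. I'll trim the position.

Request:
arm_command([
  [-0.2,0.3,0.5,0,-1],
  [-0.2,0.3,0.8,0,-1],
  [-0.2,0.3,0.8,0,-1],
  [-0.2,0.3,0.8,0,-1],
])

```text
time: 8.98
eef_pos: [0.5261, -0.1979, 0.0905]
tcp_rot: [3.135, 0.199, 0.0]
ft_force: [-0.5, 0.2, -2.3]
finger_gap: 0.175
finger_force: 58.8
```

```bash
python3 go.py "[.5264,-.1983,.0746]" 7.2
```

```text
pos [ 0.5261 -0.1979  0.0905] tilt [ 0.0002 -0.    ] move cm [0.02 0.04 1.59] turn 0.06 gap 0.175 F [-0.5  0.2 -2.3]
```

Descend slowly into the lead-in and watch the force.

Request:
arm_command([
  [0,0,0.2,0,-1],
  [0,0,0.4,0,-1],
  [0,0,0.55,0,-1],
  [0,0,0.7,0,-1],
  [0,0,0.7,0,-1],
])

```text
time: 9.6
eef_pos: [0.5259, -0.198, 0.0833]
tcp_rot: [-3.135, -0.199, 0.0]
ft_force: [-0.6, 0.6, -2.4]
finger_gap: 0.174
finger_force: 58.8
```

Request:
arm_command([
  [0,0,0.15,0,-1],
  [0,0,0.3,0,-1],
  [0,0,0.45,0,-1],
  [0,0,0.6,0,-1],
  [0,0,0.7,0,-1],
  [0,0,0.7,0,-1],
])

```text
time: 10.35
eef_pos: [0.526, -0.198, 0.0763]
tcp_rot: [-3.135, -0.199, 0.0]
ft_force: [-0.4, -0.3, -2.1]
finger_gap: 0.17
finger_force: 58.8
```

Request:
arm_command([
  [0,0,0.07,0,-1],
  [0,0,0.12,0,-1],
  [0,0,0.17,0,-1],
  [0,0,0.17,0,-1],
  [0,0,0.17,0,-1],
])

```text
time: 10.98
eef_pos: [0.526, -0.198, 0.0748]
tcp_rot: [3.135, 0.199, 0.0]
ft_force: [0.8, 0.3, -2.3]
finger_gap: 0.172
finger_force: 58.8
```

Request:
arm_command([
  [0,0,0.05,0,-1],
  [0,0,0.1,0,-1],
  [0,0,0.1,0,-1],
  [0,0,0.1,0,-1],
])

```text
time: 11.48
eef_pos: [0.5261, -0.198, 0.0746]
tcp_rot: [3.135, 0.199, 0.0]
ft_force: [-2.3, -0.1, 5.2]
finger_gap: 0.178
finger_force: 59.9
```

Contact came at exactly the predicted seated height of 74.6 mm. Now I'll release.

Request:
arm_command([
  [0,0,0,0,-0.4],
  [0,0,0,0,0],
  [0,0,0,0,0.4],
  [0,0,0,0,1],
  [0,0,0,0,1],
  [0,0,0,0,1],
])

```text
time: 12.22
eef_pos: [0.526, -0.198, 0.0737]
tcp_rot: [3.135, 0.199, 0.0]
ft_force: [-0.7, -0.1, 0.2]
finger_gap: 0.998
finger_force: 0.0
```

Request:
arm_command([
  [0,0,-2,0,1],
  [-0.5,0,-5,0,1],
  [-1,0,-8,0,1],
  [-1,0,-11,0,1],
  [-1,0,-13,0,1],
  [-1,0,-13,0,1],
  [-1,0,-13,0,1],
])

```text
time: 13.1
eef_pos: [0.5154, -0.1991, 0.2028]
tcp_rot: [-3.135, -0.199, 0.002]
ft_force: [0.5, -0.0, -0.8]
finger_gap: 1.003
finger_force: 0.0
```

```bash
python3 go.py "[.5264,-.1983,.057]" 7.2
python3 - <<'E'
from h import *
import pickle
c=cam("wrist");pickle.dump(c,open("seat.pkl","wb"));a=cam("scene")
print(proj(c,[.5272,-.1982,.057]))
w=cv2.resize(c["color"][120:310,220:430],None,fx=2,fy=2,interpolation=0)
v=cv2.resize(a["color"][180:275,300:390],None,fx=4,fy=4)
cv2.imwrite("pics/seat.png",np.hstack([w,v]))
E
```

```text
pos [ 0.5154 -0.1991  0.2028] tilt [-0.0015  0.0004] move cm [ 1.12  0.07 14.58] turn 0.06 gap 1.003 F [ 0.5 -0.  -0.8]
[[324.54530323 215.8256256 ]]
```

View pics/seat.png

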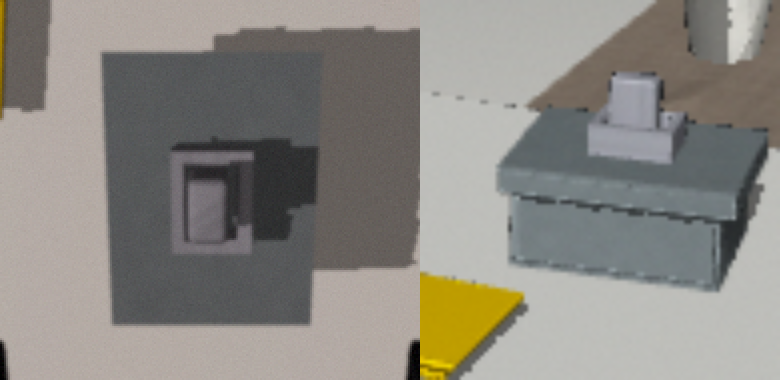

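The lids are seated level. In the crop (×2, offset 220,120) the plate corners are (102,52), (322,52), (311,325) and (112,325), and the collar top spans (171–253, 150–254).

Run:
```python
from h import *
import pickle
c=pickle.load(open("seat.pkl","rb"))
f=lambda L:np.array(L)/2-.25+[220,120]
rep(plane(c,f([(102,52),(322,52),(311,325),(112,325)]),.057))
rep(plane(c,f([(171,150),(253,150),(252,254),(172,254)]),.073))
rep(plane(c,f([(189,180),(226,180),(224,243),(187,243)]),.097))
```

```text
[[0.5806, -0.1461, 0.057], [0.5921, -0.2373, 0.057], [0.4707, -0.2531, 0.057], [0.459, -0.161, 0.057]] [ 0.5256 -0.1994  0.057 ]
[(0.092, -82.8), (0.1225, -172.6), (0.0928, 97.2), (0.1225, 7.0)]
[[0.5457, -0.1798, 0.073], [0.5499, -0.2132, 0.073], [0.5059, -0.2191, 0.073], [0.5016, -0.1852, 0.073]] [ 0.5258 -0.1993  0.073 ]
[(0.0336, -82.8), (0.0444, -172.3), (0.0342, 97.2), (0.0444, 6.9)]
[[0.5386, -0.1888, 0.097], [0.5403, -0.2026, 0.097], [0.5157, -0.2052, 0.097], [0.5139, -0.1909, 0.097]] [ 0.5271 -0.1969  0.097 ]
[(0.014, -82.8), (0.0247, -174.2), (0.0144, 97.2), (0.0247, 5.0)]
```

Request:
arm_command([
  [0.5,0.1,3,0,1],
  [1,0.15,6,0,1],
  [1,0.15,9,0,1],
  [1,0.15,11.5,0,1],
  [1,0.15,13.3,0,1],
  [1,0.15,14.2,0,1],
  [1,0.15,14.2,0,1],
  [1,0.15,14.2,0,1],
])

```text
time: 14.2
eef_pos: [0.5269, -0.1997, 0.0626]
tcp_rot: [3.135, 0.199, 0.003]
ft_force: [0.3, -0.7, 0.8]
finger_gap: 0.998
finger_force: 0.0
```

```bash
python3 go.py "[.5257,-.1993,.0575]" 7.1
```

```text
pos [ 0.5269 -0.1997  0.0626] tilt [ 0.0017 -0.0006] move cm [-0.12 -0.05  0.51] turn 0.15 gap 0.998 F [ 0.3 -0.7  0.8]
```

Request:
arm_command([
  [-0.1,-0.03,0.3,0,1],
  [-0.1,-0.03,0.35,0,1],
  [-0.1,-0.03,0.35,0,1],
  [-0.1,-0.03,0.35,0,1],
])

```text
time: 14.7
eef_pos: [0.5253, -0.1994, 0.0584]
tcp_rot: [3.135, 0.199, 0.0]
ft_force: [0.6, -0.4, 0.0]
finger_gap: 1.0
finger_force: 0.0
```

```bash
python3 go.py "[.5257,-.1993,.0575]" 7.1
```

```text
pos [ 0.5253 -0.1994  0.0584] tilt [ 0.0003 -0.0002] move cm [ 0.04 -0.    0.09] turn 0.15 gap 1.0 F [ 0.6 -0.4  0. ]
```

Request:
arm_command([
  [0.04,0,0.1,0,0.4],
  [0.04,0,0.1,0,0.1],
  [0.04,0,0.1,0,-0.05],
  [0.04,0,0.1,0,-0.15],
  [0.04,0,0.1,0,-0.25],
  [0.04,0,0.1,0,-1],
  [0.04,0,0.1,0,-1],
  [0.04,0,0.1,0,-1],
])

```text
time: 15.7
eef_pos: [0.5258, -0.1993, 0.0576]
tcp_rot: [3.135, 0.199, 0.001]
ft_force: [-0.8, 0.1, 5.1]
finger_gap: 0.378
finger_force: 60.2
```

```bash
python3 go.py "[.5257,-.1993,.0575]" 7.1
```

```text
pos [ 0.5258 -0.1993  0.0576] tilt [ 0.0004 -0.0002] move cm [-0.01  0.    0.01] turn 0.16 gap 0.378 F [-0.8  0.1  5.1]
```

Request:
arm_command([
  [0,0,-0.15,0,-1],
  [0.03,-0.04,-0.35,0,-1],
  [0.05,-0.07,-0.7,0,-1],
  [0.05,-0.07,-1.2,0,-1],
  [0.05,-0.07,-1.8,0,-1],
  [0.05,-0.07,-2.5,0,-1],
  [0.05,-0.07,-2.5,0,-1],
])

```text
time: 16.58
eef_pos: [0.5266, -0.1987, 0.0831]
tcp_rot: [3.135, 0.199, 0.003]
ft_force: [0.4, -0.0, -1.4]
finger_gap: 0.382
finger_force: 59.6
```

```bash
python3 go.py "[.5257,-.1993,.2025]" 7.1
```

```text
pos [ 0.5266 -0.1987  0.0831] tilt [ 0.0017 -0.0006] move cm [ -0.07   0.06 -11.94] turn 0.15 gap 0.382 F [ 0.4 -0.  -1.4]
```

The wrist reads 1.4 N, close to the outer lid's 1.2 N weight, so only the outer lid is lifting. I'll continue up.

Request:
arm_command([
  [0,0,-0.8,0,-1],
  [0,0,-2,0,-1],
  [0,0,-4,0,-1],
  [0,0,-6,0,-1],
  [0,0,-8,0,-1],
  [0,0,-10,0,-1],
  [0,0,-11.5,0,-1],
  [0,0,-12.5,0,-1],
])

```text
time: 17.58
eef_pos: [0.5261, -0.1985, 0.2083]
tcp_rot: [3.135, 0.199, 0.001]
ft_force: [-0.6, 0.3, -1.1]
finger_gap: 0.38
finger_force: 59.7
```

Request:
arm_command([
  [0,0,0,0,-1],
  [0,0,0,0,-1],
  [0,0,0,0,-1],
  [0,0,0,0,-1],
])

```text
time: 18.08
eef_pos: [0.5257, -0.1984, 0.2067]
tcp_rot: [-3.135, -0.199, 0.001]
ft_force: [-0.4, 0.1, -1.1]
finger_gap: 0.38
finger_force: 59.7
```

```bash
python3 go.py "[.5257,-.1993,.2025]" 7.1
python3 - <<'E'
from h import *
a=cam("scene");b=cam("side")
cv2.imwrite("pics/end.png",np.hstack([cv2.resize(a["color"][110:290,230:440],None,fx=1.9,fy=1.9),cv2.resize(b["color"][150:350,200:420],None,fx=1.71,fy=1.71)]))
E
```

```text
pos [ 0.5257 -0.1984  0.2067] tilt [-0.0009  0.0003] move cm [-0.02  0.09  0.42] turn 0.16 gap 0.38 F [-0.4  0.1 -1.1]
```

View pics/end.png

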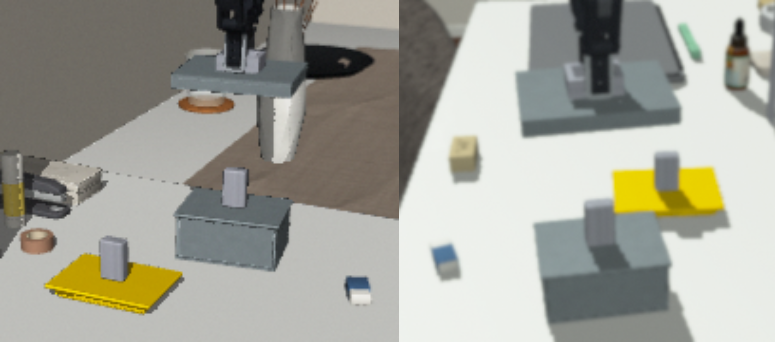

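The inner lid sits closed on the tin, the outer lid is held level about 9 cm above the bar, and the bystanders have not moved.

```bash
python3 -c "
from bench import env
print(env.finish_job())"
```

```text
the job is handed in; nothing more can be done
None
```

The job is handed in: the tin is closed with the inner lid fully seated, the outer lid is held level about 9 cm above the bar, and the tin and the small things round it stayed put.

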